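# Square up the dive slates on the sloping rest

### The job

Lay the loose white slate from the table on top of the untidy stack on the sloping wooden rest, then tap the stack down against the ledge and across against the side cheek until all four slates sit squarely in the corner with their edges lined up. Leave the other things in the cupboard where they stand.

Things in the scene. Friction and masses are not known exactly. Their poses are not given: they have to be found in the camera images.
- rest: fixed wooden rest: a bed sloping 22 deg up away from the robot, a ledge along its low end, a cheek along its right side (seen from the robot), the other two sides open. Origin: inner corner of bed, ledge and cheek, 30 mm above the table. x up the slope along the cheek (bed 0 to 200 mm), y along the ledge away from the cheek (bed 0 to 115 mm), z square off the bed.
- home (a point): point on the bed of the rest under the centre of a squared-up stack, at x = 70, y = 31 mm of the rest's frame (half a slate from ledge and cheek); same axes as the rest. Ledge and cheek are 12 mm thick and stand 44 mm off the bed; the cheek runs from x = 0 to 180 mm. The rest's highest point is about 140 mm above the table.
- slate1: white plastic dive slate, a plain plate 140 x 62 x 8 mm (x, y, z), about 90 g, with a flush black eyelet near its +x end; either end may be at the ledge. Origin: centre of its underside, z out of its upper face. Lowest of the three lying untidily in a stack on the rest, each shifted up the slope and away from the cheek by differing amounts.
- slate2: white plastic dive slate, a plain plate 140 x 62 x 8 mm (x, y, z), about 90 g, with a flush black eyelet near its +x end; either end may be at the ledge. Origin: centre of its underside, z out of its upper face. Middle of the stack.
- slate3: white plastic dive slate, a plain plate 140 x 62 x 8 mm (x, y, z), about 90 g, with a flush black eyelet near its +x end; either end may be at the ledge. Origin: centre of its underside, z out of its upper face. Top of the stack of three.
- slate4: white plastic dive slate, a plain plate 140 x 62 x 8 mm (x, y, z), about 90 g, with a flush black eyelet near its +x end; either end may be at the ledge. Origin: centre of its underside, z out of its upper face. Lies flat on the table beside the rest.
- drybox: grey hard plastic dry box with a flip latch, 130 x 200 x 98 mm, at the back; origin: centre of underside
- mask: black mask lens frame with two glass panes, lying flat, 84 x 204 x 30 mm, at the back; origin: centre of underside
- dish: pale blue ceramic dish, 110 mm across, 32 mm high, holding two small cowrie shells, at the back; origin: centre of underside
- spray: anti-fog spray bottle, 42 mm across, 115 mm high, standing at the left; origin: centre of underside
- torch: black dive torch standing on its head, 56 mm across, 140 mm high, at the right; origin: centre of underside
- weight: flat lead dive weight, 90 x 50 x 28 mm, lying in front of the robot; origin: centre of underside
- compass: round dive compass puck, 64 mm across, 24 mm high, lying near the middle; origin: centre of underside
Mind the look-alikes: they are no part of the job. Leave any orange, red or turquoise look-alike of the slate3 alone.

How it is judged:
At the end, for the whole second after the job is handed in: All four slates lie flat in one stack on the rest, the once loose slate4 on top, each with its low end within about 4.5 mm of the ledge and its side within about 4.5 mm of the cheek, long edges within 0.06 rad of the cheek's direction, at rest (x of slate1 in the frame of rest between 0.0655 and 0.0745 m and y of slate1 in the frame of rest between 0.0265 and 0.0355 m and z of slate1 in the frame of rest between -0.004 and 0.036 m and angle between the x axis of each of slate1, slate2, slate3, slate4 and the x axis of rest, either way round below 0.06 rad and angle between the z axis of each of slate1, slate2, slate3, slate4 and the z axis of rest, either way round below 0.06 rad and linear speed of each of slate1, slate2, slate3, slate4 below 0.02 m/s and x of slate2 in the frame of rest between 0.0655 and 0.0745 m and y of slate2 in the frame of rest between 0.0265 and 0.0355 m and z of slate2 in the frame of rest between -0.004 and 0.036 m and x of slate3 in the frame of rest between 0.0655 and 0.0745 m and y of slate3 in the frame of rest between 0.0265 and 0.0355 m and z of slate3 in the frame of rest between -0.004 and 0.036 m and x of slate4 in the frame of rest between 0.0655 and 0.0745 m and y of slate4 in the frame of rest between 0.0265 and 0.0355 m and z of slate4 in the frame of rest between 0.019 and 0.036 m); the robot touches nothing.
It fails at once if another thing in the cupboard was moved more than 30 mm (distance of any of drybox, mask, dish, spray, torch, weight, compass from where it was at the start of the episode above 0.03 m).
It fails at once if another thing in the cupboard was tipped over (angle between any of drybox, mask, dish, spray, torch, weight, compass's own z axis and vertical above 0.5 rad).
It also fails if it takes over 67 s, if anything falls off the work surface, if the arm or the gripper's body presses on something with over 40 N, if the wrist force passes 120 N, or if a joint passes its speed limit or range.

### The arm

A 6-joint arm with a two-finger parallel gripper is mounted at the origin on the work surface. World frame = base frame: x ahead of the robot, y to its left, z up, the work surface at z = 0. Lengths are in m, angles in rad, forces in N, time in s.
With the tool pointing down it reaches from about 0.4 to 0.825 m from the base axis. Payload 7 kg.
Tool frame: the origin (TCP) lies midway between the tips of the shut fingers; the grasp point (between the pads) lies manip.pinch_z behind it (manip.pinch_z is the distance from the TCP to the grasp point, in m); z points along the fingers, x is the direction in which the jaws open and shut, and the axes are right-handed (so a half turn about z gives the same grasp; the last joint's range is limited). The gripper opens to 88 mm and grips with 3 to 60 N. Pads are 19 mm wide; open, the fingers measure 130 mm over their backs; the gripper's body (78 mm by 193 mm) begins 47 mm behind the grasp point.
Start: joints at [1.548, 0.359, 0.012, 0, -1.224, -0.288], TCP at [0.206, 0.643, 0.189] pointing down, gripper open.
Joint ranges: [-3.07, 3.07], [-1.43, 2.12], [-1.02, 1.25], [-3.03, 1.67], [-3.05, -0], [-3.03, 3.03]. Speed limits (rad/s): [2.39, 2.39, 3.01, 3.14, 3.14, 3.14].

### API

Orientations are given as a rotation vector (axis times angle).
In Python, from plant import manip gives the robot as it stands.
- The arm moves only by the shell command python3 -m jog 'ROWS' [FORCE]. ROWS is JSON, a list of rows, each a list of 7 numbers: the turn, a rotation vector about the tool's x, y, z as a fraction of full scale, then the shift along the tool's x, y, z as a fraction of full scale, then the opening, from 0 (shut) to 1 (fully open). A call has 1 to 10 rows; each row is the pose to reach, as a shift and turn from the pose measured when the call began, along the tool's axes at that moment, turning the shorter way round; what a row does not reach only later rows make up. Full scale, the value 1, is 1 m for a shift and 180 degrees for a turn. A row lasts 1/8 s, in which the tool goes at most 62.5 mm and 10.7 degrees, less where a joint would pass 70% of its speed; a pose out of reach is approached as far as the arm can. A call with a number of a shift or a turn outside -1 to 1 is refused whole. A call with a gripper value outside its range is refused whole. The fingers move at their own pace and stop on an object; FORCE is the grip in N (left out, the last holds). Time passes only in rows, so rows that repeat a pose let the fingers close. It gives the time, the measured TCP pose, the force and the opening at its end, in the units of the state.
- manip.sense(): the state, without advancing time (a new reading comes with each control period).
- manip.camera(name): name is "scene" or "top" or "wrist"; returns (picture, depth): 384x512x3 uint8, red, green, blue; 384x512 float32, m along the optical axis (not along the pixel's ray), 0 where there is no reading.
- manip.calibration(name): a dict with "camera_matrix" (3x3 intrinsics, pixels), "world_to_cam" (4x4, takes a point from world to camera coordinates). Camera axes: x right, y up, looking along -z (the intrinsics and any distortion apply to the point x, -y, -z); pixel columns grow to the right and rows downward; lengths in m; the calibration is good to about 2 mm. A picture is of the moment at which its call begins: read the wrist's pose just before it. calibration takes no time and is no camera call; for the wrist camera it gives the pose at the moment of the call.
- manip.sign_off(): hands the job in, once; it reports no verdict.
The state is a dict: "time_s": time; "q": joint angles; "qd": joint speeds; "joint_efforts": joint torques, N m; "tool_pos": TCP position; "orientation": TCP orientation; "ft_force": force on the tool from outside, world axes, zero at the start; "torque": the same for the moment, N m; "finger_gap": finger opening in m.
Only numpy, scipy, OpenCV 4.12 (cv2) and the standard library are available. Lean on these libraries where they do the work, as an engineer would, in place of code of your own. Each camera call takes 0.05 s, during which the arm holds its last target. There are 200 camera calls.

## Working session

There is one attempt and no reset: what is moved stays moved. The work goes in short steps, Python scripts to look and compute and a shell command to move; the robot and the scene stay as the last step left them, time stands still between calls to the robot, and variables do not carry over. Pictures are saved under pics/ and viewed, about 8 in all and at most 12, crops included, and the job is handed in when it is done.

```bash
ls; mkdir -p pics
cat > h.py <<'E'
import numpy as np, cv2
from scipy.spatial.transform import Rotation as R
from plant import manip
def snap(n):
    K=manip.calibration(n); im,d=manip.camera(n); return im,d,K['camera_matrix'],K['world_to_cam']
def cloud(d,K,W):
    v,u=np.mgrid[:d.shape[0],:d.shape[1]]
    p=np.stack([(u-K[0,2])/K[0,0]*d,-(v-K[1,2])/K[1,1]*d,-d],-1)
    M=np.linalg.inv(W); return p@M[:3,:3].T+M[:3,3]
def save(n,im): cv2.imwrite('pics/'+n+'.png',im[...,::-1])
E
python3 - <<'E'
from h import *
s=manip.sense(); print(s, manip.pinch_z)
o=[]
for n in('scene','top'):
    im,d,K,W=snap(n); o.append(im); np.savez('pics/'+n,im=im,d=d,K=K,W=W); print(n,K,(d==0).mean())
top=o[1]; save('scene1',o[0]); save('top1',cv2.resize(top,(800,600)))
E
```

```text
pics
{'time_s': 0.0, 'q': array([ 1.54810867e+00,  3.59367219e-01,  1.10649494e-02, -3.50742676e-04,
       -1.22410568e+00, -2.88119234e-01]), 'qd': array([ 0.00080756,  0.00039949,  0.00097061, -0.00114249, -0.00024164,
       -0.00089601]), 'joint_efforts': array([-4.82042105e-04, -5.82721674e+01,  2.93047446e+01,  6.99722752e+00,
        6.70033711e-03, -1.58403782e-04]), 'tool_pos': array([0.20628296, 0.64212659, 0.18773801]), 'orientation': array([ 1.84995663e+00, -2.53761060e+00,  1.69592929e-03]), 'ft_force': array([-0.52080596,  0.689572  ,  0.0765683 ]), 'torque': array([-0.01172371, -0.00443829,  0.02566406]), 'finger_gap': 0.08780954375553439} 0.0188
scene [[357.24899152   0.         256.71562984]
 [  0.         357.24899152 192.235481  ]
 [  0.           0.           1.        ]] 0.003962198893229167
top [[473.00534794   0.         261.09094717]
 [  0.         473.00534794 189.52437534]
 [  0.           0.           1.        ]] 0.004145304361979167
```

View pics/top1.png

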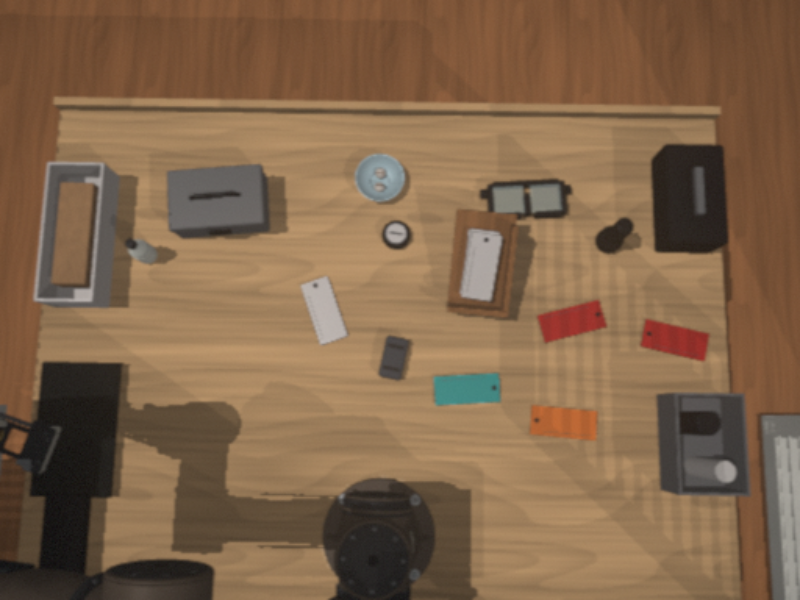

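View pics/scene1.png

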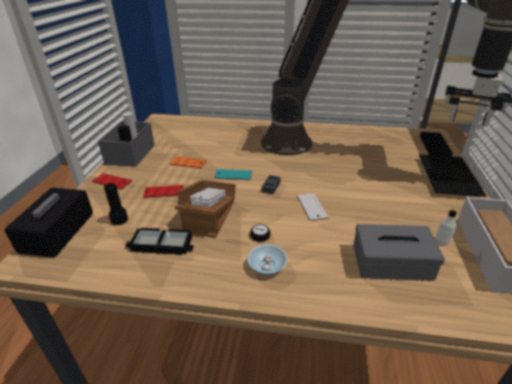

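The top view (in 800x600 pixels) shows the only loose white slate at (324,310). The rest holds the stack at (482,265). Look-alikes to leave alone are red at (572,321) and (675,340), turquoise at (467,389), and orange at (563,422). The slate I want is the white one at (324,310).

Run:
```python
from h import *
z=np.load('pics/top.npz'); im,d,K,W=z['im'],z['d'],z['K'],z['W']
P=cloud(d,K,W); 
hsv=cv2.cvtColor(im,cv2.COLOR_RGB2HSV)
m=((hsv[...,1]<60)&(hsv[...,2]>120)).astype(np.uint8)
n,l,st,c=cv2.connectedComponentsWithStats(m)
for i in range(1,n):
    if st[i,4]>300:
        k=l==i
        p=P[k]; print(c[i],st[i],'mean',p.mean(0).round(4),'zr',np.percentile(p[:,2],[5,50,95]).round(4))
        r=cv2.minAreaRect((p[:,:2]*1000).astype(np.float32)); print('  rect mm',r)
# profile around the rest
for v,u in [(130,320),(150,300),(170,300),(190,296),(200,300),(140,292),(170,326),(150,330),(137,305),(205,295)]:
    print((u,v),P[v,u].round(4))
cr=im[100:240,180:360]; save('crop',cv2.resize(cr,(792,616)[:2] if 0 else (770,599),interpolation=cv2.INTER_CUBIC))
```

```text
[242.60305344 113.10178117] [227  98  32  31 786] mean [0.771  0.0131 0.0246] zr [0.0015 0.0186 0.0352]
  rect mm ((538.20166015625, 7.122829437255859), (598.3761596679688, 109.65730285644531), 1.7809921503067017)
[ 46.28528529 151.0045045 ] [ 22 104  46  90 666] mean [0.6298 0.6882 0.0162] zr [-0.7457  0.0885  0.0958]
  rect mm ((554.819580078125, 600.73486328125), (1452.0087890625, 384.6773986816406), 62.015316009521484)
[307.15048026 168.77481323] [294 146  27  47 937] mean [ 0.5629 -0.2041  0.0889] zr [0.0602 0.087  0.1094]
  rect mm ((431.7659912109375, -161.56661987304688), (89.81011962890625, 428.54754638671875), 72.5677261352539)
[207.02857143 198.57662338] [193 177  30  44 770] mean [0.4696 0.1269 0.0254] zr [0.0021 0.009  0.0149]
  rect mm ((378.60955810546875, 74.72688293457031), (368.4649353027344, 83.94342041015625), 30.329326629638672)
[504.73938507 326.29575403] [ 495  279   17  105 1366] mean [ 0.0532 -0.9111 -0.1025] zr [-0.1444 -0.11   -0.0628]
  rect mm ((196.79273986816406, -553.363525390625), (945.6022338867188, 330.01373291015625), 65.72106170654297)
(320, 130) [ 0.7148 -0.2555  0.0226]
(300, 150) [ 0.6256 -0.1808  0.0898]
(300, 170) [ 0.559  -0.181   0.0872]
(296, 190) [ 0.5011 -0.1719  0.0361]
(300, 200) [ 0.4617 -0.182   0.0755]
(292, 140) [ 0.6557 -0.1536  0.102 ]
(326, 170) [ 0.5553 -0.2627  0.1105]
(330, 150) [ 0.6163 -0.2731  0.1317]
(305, 137) [ 0.6652 -0.1957  0.1063]
(295, 205) [ 0.4548 -0.1711  0.0027]
```

View pics/crop.png

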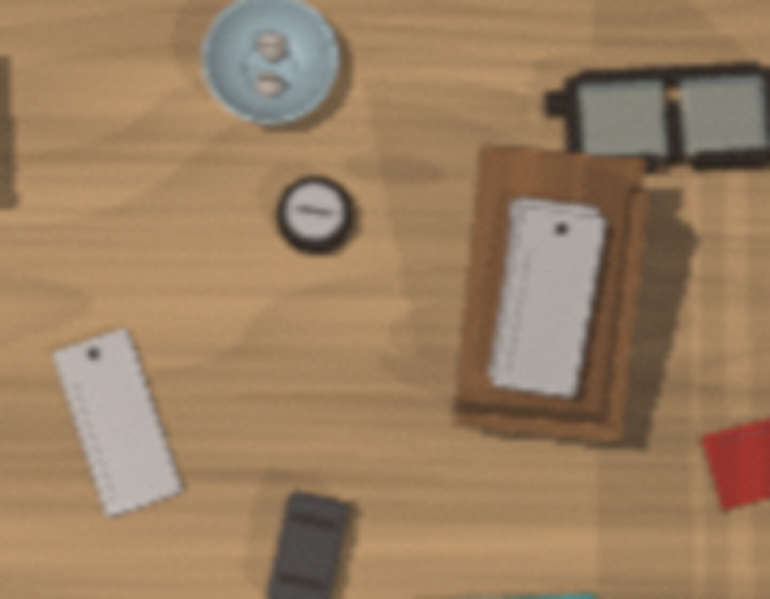

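```bash
cat >> h.py <<'E'
def ray(px,K,W,z):
    px=np.atleast_2d(px).astype(float); M=np.linalg.inv(W)
    r=np.c_[(px[:,0]-K[0,2])/K[0,0],-(px[:,1]-K[1,2])/K[1,1],-np.ones(len(px))]@M[:3,:3].T
    return M[:3,3]+r*((z-M[2,3])/r[:,2])[:,None]
def rel(pos,Rt):
    s=manip.sense(); R0=R.from_rotvec(s['orientation'])
    print('t',round(s['time_s'],2),'tcp',s['tool_pos'].round(4),'row turn',((R0.inv()*Rt).as_rotvec()/np.pi).round(4),'shift',R0.inv().apply(np.array(pos)-s['tool_pos']).round(4),'gap',round(s['finger_gap'],4))
def whites(im,area=300):
    hsv=cv2.cvtColor(im,cv2.COLOR_RGB2HSV); m=((hsv[...,1]<60)&(hsv[...,2]>120)).astype(np.uint8)
    cs,_=cv2.findContours(m,cv2.RETR_EXTERNAL,cv2.CHAIN_APPROX_NONE); return [c[:,0] for c in cs if cv2.contourArea(c)>area]
E
python3 - <<'E'
from h import *
z=np.load('pics/top.npz'); im,d,K,W=z['im'],z['d'],z['K'],z['W']
P=cloud(d,K,W)
for c in whites(im):
    if abs(c.mean(0)-[207,198]).max()<15:
        q=ray(c,K,W,.008)[:,:2]*1000; r=cv2.minAreaRect(q.astype(np.float32)); print(r)
# slate3 plane
sub=P[150:190,296:316].reshape(-1,3)
k=np.abs(sub[:,2]-.088)<.03; s=sub[k]; A=np.c_[s[:,:2],np.ones(len(s))]; co=np.linalg.lstsq(A,s[:,2],rcond=None)[0]
for _ in range(5):
    g=abs(A@co-s[:,2])<.004; co=np.linalg.lstsq(A[g],s[g,2],rcond=None)[0]
print('slope',np.degrees(np.arctan(np.hypot(*co[:2]))),'yaw',np.degrees(np.arctan2(co[1],co[0])),co)
yaw=np.radians(108-180)
cx,cy=.468,.127
# tool x across slate
E
```

```text
((472.86309814453125, 128.7332305908203), (140.93043518066406, 63.86600112915039), 20.183074951171875)
slope 21.390097845486768 yaw -16.763009334028155 [ 0.37505158 -0.11297059 -0.14723768]
```

Run:
```python
from h import *
def down(a): # tool x at world angle a deg, z down
    x=np.array([np.cos(np.radians(a)),np.sin(np.radians(a)),0]); z=np.array([0,0,-1.]); return R.from_matrix(np.c_[x,np.cross(z,x),z])
rel([.50,-.16,.36],down(-97))
K=manip.calibration('wrist'); M=np.linalg.inv(K['world_to_cam']); s=manip.sense(); print(R.from_rotvec(s['orientation']).inv().apply(M[:3,3]-s['tool_pos']),R.from_rotvec(s['orientation']).inv().apply(-M[:3,2]),K['camera_matrix'])
```

```text
t 0.1 tcp [0.2063 0.6422 0.1878] row turn [-0.     -0.0005 -0.0601] shift [ 0.6741 -0.5251 -0.1711] gap 0.0879
[ 1.10530161e-04 -7.27627640e-02 -1.94513976e-01] [-8.38397618e-04  2.71761680e-01  9.62364217e-01] [[266.87411676   0.         253.54628837]
 [  0.         266.87411676 185.99684998]
 [  0.           0.           1.        ]]
```

```bash
python3 -m jog '[[0,0,0,0,0,-0.08,1],[0,0,-0.06,0.674,-0.525,-0.171,1],[0,0,-0.06,0.674,-0.525,-0.171,1],[0,0,-0.06,0.674,-0.525,-0.171,1],[0,0,-0.06,0.674,-0.525,-0.171,1],[0,0,-0.06,0.674,-0.525,-0.171,1],[0,0,-0.06,0.674,-0.525,-0.171,1],[0,0,-0.06,0.674,-0.525,-0.171,1],[0,0,-0.06,0.674,-0.525,-0.171,1],[0,0,-0.06,0.674,-0.525,-0.171,1]]'
cat >> h.py <<'E'
def down(a):
    x=np.array([np.cos(np.radians(a)),np.sin(np.radians(a)),0]); z=np.array([0,0,-1.]); return R.from_matrix(np.c_[x,np.cross(z,x),z])
E
python3 -c "
from h import *
rel([.50,-.16,.36],down(-97))"
```

```text
time_s: 1.35
tool_pos: [0.3981, 0.1164, 0.3226]
orientation: [2.082, -2.352, 0.001]
ft_force: [1.0, 1.0, 0.5]
finger_gap: 0.0877
t 1.35 tcp [0.3981 0.1164 0.3226] row turn [-0.0001 -0.0003  0.0002] shift [ 0.2621 -0.1347 -0.0372] gap 0.0877
```

```bash
python3 -m jog '[[0,0,0,0.262,-0.135,-0.037,1],[0,0,0,0.262,-0.135,-0.037,1],[0,0,0,0.262,-0.135,-0.037,1],[0,0,0,0.262,-0.135,-0.037,1],[0,0,0,0.262,-0.135,-0.037,1],[0,0,0,0.262,-0.135,-0.037,1],[0,0,0,0.262,-0.135,-0.037,1]]'
python3 - <<'E'
from h import *
im,d,K,W=snap('wrist'); np.savez('pics/w1',im=im,d=d,K=K,W=W); save('w1',cv2.resize(im,(800,600),interpolation=cv2.INTER_CUBIC))
E
```

```text
time_s: 2.22
tool_pos: [0.5, -0.16, 0.3592]
orientation: [2.08, -2.353, -0.0]
ft_force: [1.1, 0.4, -0.0]
finger_gap: 0.0871
```

View pics/w1.png

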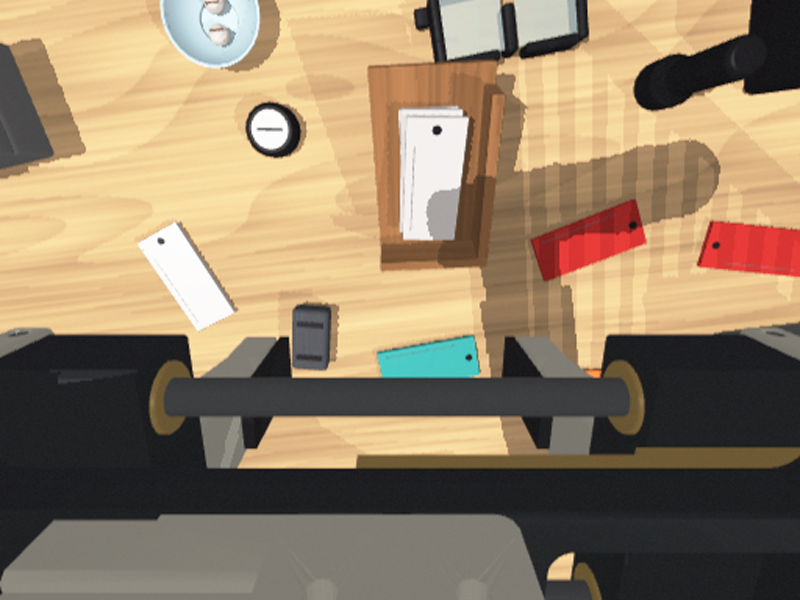

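Run:
```python
from h import *
z=np.load('pics/w1.npz'); im,d,K,W=z['im'],z['d'],z['K'],z['W']
P=cloud(d,K,W); s=.64
def reg(x0,y0,x1,y1): return P[int(y0*s):int(y1*s),int(x0*s):int(x1*s)].reshape(-1,3)
def plane(p):
    c=np.median(p,0); A=np.c_[p[:,:2],np.ones(len(p))]; g=abs(p-c).max(1)<.15
    co=np.linalg.lstsq(A[g],p[g,2],rcond=None)[0]
    for t in(.02,.01,.004,.003,.003): g=abs(A@co-p[:,2])<t; co=np.linalg.lstsq(A[g],p[g,2],rcond=None)[0]
    print('n',g.sum(),'slope',np.degrees(np.arctan(np.hypot(*co[:2]))).round(2),'yaw',np.degrees(np.arctan2(co[1],co[0])).round(2),'rms',(A@co-p[:,2])[g].std().round(4)); return co
b=plane(np.r_[reg(380,72,485,98),reg(384,100,394,235)]); t=plane(reg(412,120,460,230))
# mask of brown wood
yaw=np.radians(-6)
for it in range(3):
    Rr=R.from_euler('ZY',[yaw,-np.radians(22)]).as_matrix()
    Q=P@Rr
    r=reg(300,40,560,300)
    q=r@Rr
    # bed height
    bed=reg(380,72,485,98)@Rr; zb=np.median(bed[:,2]); 
    c=reg(480,100,510,260)@Rr; k=abs(c[:,2]-zb-.044)<.004; c=c[k]
    # cheek direction
    l=cv2.fitLine(c[:,:2].astype(np.float32),cv2.DIST_HUBER,0,.01,.01).ravel(); 
    print('cheek n',k.sum(),'ang',np.degrees(np.arctan(l[1]/l[0])),'y',np.percentile(c[:,1],[3,50,97]).round(4)); yaw+=np.arctan(l[1]/l[0])
print('yaw',np.degrees(yaw))
le=reg(378,235,490,272)@Rr; k=abs(le[:,2]-zb-.044)<.004; print('ledge x',np.percentile(le[k][:,0],[3,50,97]).round(4),'y',np.percentile(le[k][:,1],[3,97]).round(4),'zb',zb,
 'cheek x',np.percentile(c[:,0],[2,98]), 'bed y', np.percentile((reg(372,68,500,90)@Rr)[:,1],[5,95]))
np.set_printoptions(precision=4,suppress=True)
for v in range(62,275,12):
  print(v,[tuple((Q[int(v*s),int(u*s)]*1000).round().astype(int)) for u in (390,408,440,462,475,486,496)])
```

```text
n 1667 slope 22.07 yaw -4.41 rms 0.0009
n 2167 slope 22.09 yaw -4.14 rms 0.0009
cheek n 766 ang 1.6654865 y [-0.2112 -0.2046 -0.1982]
cheek n 771 ang 0.14520168 y [-0.2272 -0.2214 -0.2158]
cheek n 772 ang 0.02046392 y [-0.2287 -0.2228 -0.2172]
yaw -4.168847834634043
ledge x [0.4615 0.4698 0.4994] y [-0.2271 -0.1072] zb -0.16049165460022813 cheek x [0.47829619 0.64490713] bed y [-0.22616388 -0.11270952]
62 [(np.int64(659), np.int64(-124), np.int64(-270)), (np.int64(659), np.int64(-147), np.int64(-267)), (np.int64(672), np.int64(-174), np.int64(-170)), (np.int64(672), np.int64(-195), np.int64(-166)), (np.int64(672), np.int64(-208), np.int64(-162)), (np.int64(672), np.int64(-219), np.int64(-160)), (np.int64(671), np.int64(-228), np.int64(-161))]
74 [(np.int64(665), np.int64(-124), np.int64(-161)), (np.int64(665), np.int64(-143), np.int64(-160)), (np.int64(663), np.int64(-173), np.int64(-158)), (np.int64(662), np.int64(-195), np.int64(-161)), (np.int64(661), np.int64(-209), np.int64(-162)), (np.int64(660), np.int64(-220), np.int64(-162)), (np.int64(660), np.int64(-229), np.int64(-161))]

[... 4865 characters left out ...]
4))]
254 [(np.int64(472), np.int64(-113), np.int64(-136)), (np.int64(473), np.int64(-136), np.int64(-132)), (np.int64(472), np.int64(-174), np.int64(-131)), (np.int64(473), np.int64(-200), np.int64(-128)), (np.int64(473), np.int64(-216), np.int64(-126)), (np.int64(478), np.int64(-227), np.int64(-116)), (np.int64(436), np.int64(-255), np.int64(-179))]
266 [(np.int64(467), np.int64(-113), np.int64(-116)), (np.int64(465), np.int64(-135), np.int64(-118)), (np.int64(464), np.int64(-172), np.int64(-116)), (np.int64(462), np.int64(-199), np.int64(-117)), (np.int64(460), np.int64(-216), np.int64(-118)), (np.int64(422), np.int64(-242), np.int64(-172)), (np.int64(420), np.int64(-255), np.int64(-173))]
```

```bash
cat >> h.py <<'E'
YAW=np.radians(-4.17); RR=R.from_euler('ZY',[YAW,-np.radians(22)]); O=RR.apply([.4725,-.217,-.1605])
def w(p): return O+RR.apply(np.array(p)/1000.)   # rest mm -> world
def torest(P): return RR.inv().apply((np.asarray(P)-O).reshape(-1,3)).reshape(np.shape(P))*1000
RA=RR*R.from_matrix(np.array([[0,-1,0],[-1,0,0],[0,0,-1.]]).T) # tool x=-y_rest, y=-x_rest, z=-z_rest
E
python3 - <<'E'
from h import *
print('origin',O)
z=np.load('pics/w1.npz'); im,d,K,W=z['im'],z['d'],z['K'],z['W']
for c in whites(im):
    m=c.mean(0)
    if abs(m-[120,175]).max()<25:
        q=ray(c,K,W,.008)[:,:2]*1000; print(cv2.minAreaRect(q.astype(np.float32)))
Q=torest(cloud(d,K,W))
hsv=cv2.cvtColor(im,cv2.COLOR_RGB2HSV); m=(hsv[...,1]<70)&(hsv[...,2]>60)
for lo,hi in((5,11),(13,19),(21,28)):
    k=m&(Q[...,2]>lo)&(Q[...,2]<hi)&(Q[...,0]>0)&(Q[...,0]<190)&(Q[...,1]>4)&(Q[...,1]<110); q=Q[k]; print(lo,len(q),cv2.minAreaRect(q[:,:2].astype(np.float32)) if len(q)>3 else '')
rel([.473,.129,.06],down(-69.8))
E
```

```text
origin [ 0.48112042 -0.252654    0.02818861]
((471.57147216796875, 127.54190826416016), (139.90475463867188, 64.77085876464844), 20.55504608154297)
5 57 ((154.1250457763672, 64.5582275390625), (34.57133102416992, 73.62134552001953), 34.558597564697266)
13 379 ((105.91578674316406, 78.9409408569336), (56.79900360107422, 149.3793182373047), 63.11777114868164)
21 2839 ((87.4769287109375, 51.613197326660156), (62.022586822509766, 139.91513061523438), 86.14635467529297)
t 2.27 tcp [ 0.5    -0.1595  0.3595] row turn [ 1.000e-04 -2.000e-04 -1.509e-01] shift [-0.2833  0.0616  0.2994] gap 0.0879
```

```bash
sed -i 's/^YAW.*/&; O[2]=.0296/' h.py
python3 -m jog '[[0,0,-0.151,-0.284,0.061,0.3,1],[0,0,-0.151,-0.284,0.061,0.3,1],[0,0,-0.151,-0.284,0.061,0.3,1],[0,0,-0.151,-0.284,0.061,0.3,1],[0,0,-0.151,-0.284,0.061,0.3,1],[0,0,-0.151,-0.284,0.061,0.3,1],[0,0,-0.151,-0.284,0.061,0.3,1],[0,0,-0.151,-0.284,0.061,0.3,1],[0,0,-0.151,-0.284,0.061,0.3,1]]'
python3 - <<'E'
from h import *
rel([.472,.128,.003],down(-69.6))
im,d,K,W=snap('wrist'); save('w2',cv2.resize(im,(640,480)))
for n in ('scene',):
    i2,_,K2,W2=snap(n); save('s2',cv2.resize(i2[180:270,250:370],(640,480),interpolation=cv2.INTER_CUBIC))
cv2.imwrite('pics/both.png',np.hstack([cv2.resize(cv2.imread('pics/w2.png'),(400,300)),cv2.resize(cv2.imread('pics/s2.png'),(400,300))]))
E
```

```text
time_s: 3.4
tool_pos: [0.4736, 0.1305, 0.0601]
orientation: [2.579, -1.794, 0.001]
ft_force: [0.0, 0.8, 0.6]
finger_gap: 0.0878
t 3.4 tcp [0.4736 0.1305 0.0601] row turn [-0.0001 -0.0001 -0.0002] shift [0.0018 0.0023 0.0571] gap 0.0878
```

View pics/both.png

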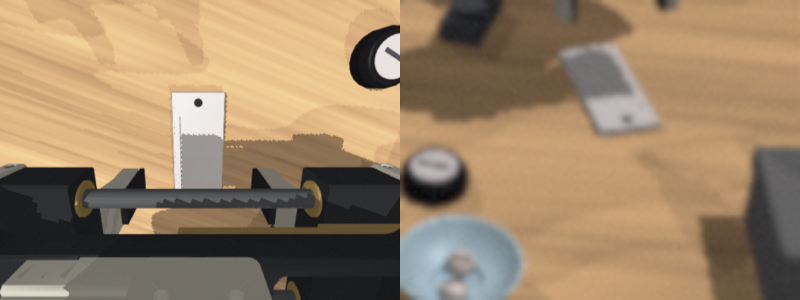

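The slate is white with its black eyelet at (198,103) in the wrist view, square to the jaws and centred between them. I'll go down and grip high on its edges.

```bash
python3 -m jog '[[0,0,0,0.001,0.002,0.03,1],[0,0,0,0.001,0.002,0.057,1],[0,0,0,0.001,0.002,0.057,1],[0,0,0,0.001,0.002,0.057,0.6],[0,0,0,0.001,0.002,0.057,0.5],[0,0,0,0.001,0.002,0.057,0.5],[0,0,0,0.001,0.002,0.057,0.5],[0,0,0,0.001,0.002,0.057,0.5]]' 30
python3 -c "
from h import *
rel([.472,.128,.13],down(-69.6))"
```

```text
time_s: 4.5
tool_pos: [0.4727, 0.1284, 0.0037]
orientation: [-2.576, 1.796, -0.001]
ft_force: [-0.7, -0.5, 0.2]
finger_gap: 0.0461
t 4.5 tcp [0.4727 0.1284 0.0037] row turn [-0.0005  0.     -0.0008] shift [ 1.000e-04  6.000e-04 -1.263e-01] gap 0.0461
```

```bash
python3 -m jog '[[0,0,0,0,0,0,0.5]]'
python3 - <<'E'
from h import *
s=manip.sense(); print(s['finger_gap'],s['ft_force'])
a,_,_,_=snap('wrist'); b,_,_,_=snap('scene')
cv2.imwrite('pics/both2.png',np.hstack([cv2.resize(a,(400,300)),cv2.resize(b[170:245,260:360],(400,300),interpolation=cv2.INTER_CUBIC)])[...,::-1])
E
```

```text
time_s: 4.62
tool_pos: [0.4727, 0.1284, 0.0037]
orientation: [-2.576, 1.795, -0.001]
ft_force: [0.2, -0.4, 0.3]
finger_gap: 0.044
0.04402632924209448 [ 0.23726163 -0.38421254  0.32199967]
```

View pics/both2.png

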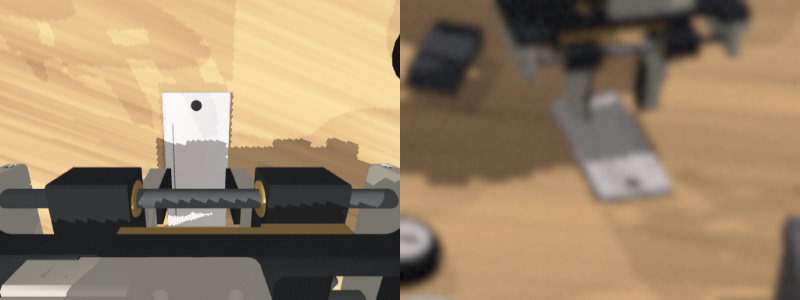

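The gripper closed above the slate: the open fingers' tips sit higher than the nominal TCP. I'll reopen to about 72 mm and lower until the tips feel the table.

```bash
python3 -m jog '[[0,0,0,0,0,-0.012,0.82],[0,0,0,0,0,-0.012,0.82],[0,0,0,0,0,-0.012,0.82],[0,0,0,0,0,-0.012,0.82],[0,0,0,0,0,0.004,0.82],[0,0,0,0,0,0.004,0.82]]' 30
for i in 1 2 3 4; do python3 -m jog '[[0,0,0,0,0,0.002,0.82],[0,0,0,0,0,0.002,0.82]]'|egrep 'pos|force|gap'; done
```

```text
time_s: 5.48
tool_pos: [0.4718, 0.1278, -0.0012]
orientation: [2.576, -1.796, -0.0]
ft_force: [-1.4, -0.6, 0.0]
finger_gap: 0.0719
tool_pos: [0.4719, 0.1278, -0.0031]
ft_force: [-0.4, 0.5, -0.3]
finger_gap: 0.0721
tool_pos: [0.4719, 0.1278, -0.0051]
ft_force: [-0.4, 0.3, 0.1]
finger_gap: 0.072
tool_pos: [0.4718, 0.1277, -0.0072]
ft_force: [-1.1, -0.4, 0.2]
finger_gap: 0.072
tool_pos: [0.4716, 0.1276, -0.0094]
ft_force: [-0.0, -0.9, -0.3]
finger_gap: 0.0723
```

```bash
for i in 1 2 3 4; do python3 -m jog '[[0,0,0,0,0,0.0015,0.82],[0,0,0,0,0,0.0015,0.82]]'|egrep 'pos|force'; done
```

```text
tool_pos: [0.4715, 0.1275, -0.011]
ft_force: [1.1, -0.2, 1.7]
tool_pos: [0.4714, 0.1275, -0.0127]
ft_force: [-0.4, -0.2, 1.0]
tool_pos: [0.4713, 0.1274, -0.0143]
ft_force: [1.0, 0.1, 0.4]
tool_pos: [0.4712, 0.1273, -0.0159]
ft_force: [-0.3, -0.0, 0.4]
```

```bash
python3 -c "
from plant import manip; print(manip.pinch_z)"
for i in 1 2 3; do python3 -m jog '[[0,0,0,0,0,0.0015,0.82],[0,0,0,0,0,0.0015,0.82]]'|egrep 'pos|force'; done
```

```text
0.0188
tool_pos: [0.4711, 0.1273, -0.0176]
ft_force: [-0.6, 0.4, 0.5]
tool_pos: [0.4711, 0.1272, -0.0192]
ft_force: [-0.3, 0.5, 0.4]
tool_pos: [0.471, 0.1272, -0.0208]
ft_force: [-0.7, -0.2, 0.3]
```

Run:
```python
from h import *
a,_,_,_=snap('wrist'); b,d,K,W=snap('scene')
P=cloud(d,K,W); print(P[185:235:5,300:345:5,2].round(3))
cv2.imwrite('pics/both3.png',np.hstack([cv2.resize(a,(400,500)),cv2.resize(b[165:240,280:340],(400,500),interpolation=cv2.INTER_CUBIC)])[...,::-1])
```

```text
[[ 0.114  0.11  -0.001  0.    -0.001  0.087  0.104  0.104  0.099]
 [ 0.104  0.102  0.092 -0.002  0.     0.072  0.087  0.086  0.084]
 [ 0.065  0.011  0.01   0.001  0.001  0.051 -0.001 -0.001 -0.001]
 [ 0.044  0.003  0.007  0.008 -0.002  0.028 -0.001 -0.001 -0.001]
 [ 0.023  0.005  0.006  0.01   0.007 -0.002 -0.001 -0.001 -0.002]
 [-0.     0.007  0.007  0.008  0.007 -0.001 -0.001  0.003 -0.004]
 [-0.002 -0.     0.007  0.007  0.005  0.007 -0.001 -0.002 -0.003]
 [-0.001 -0.002  0.002  0.001 -0.     0.001 -0.001 -0.    -0.004]
 [-0.    -0.    -0.002 -0.001 -0.001 -0.002 -0.003 -0.003 -0.003]
 [-0.005 -0.    -0.001 -0.001 -0.001  0.001  0.    -0.001 -0.002]]
```

View pics/both3.png

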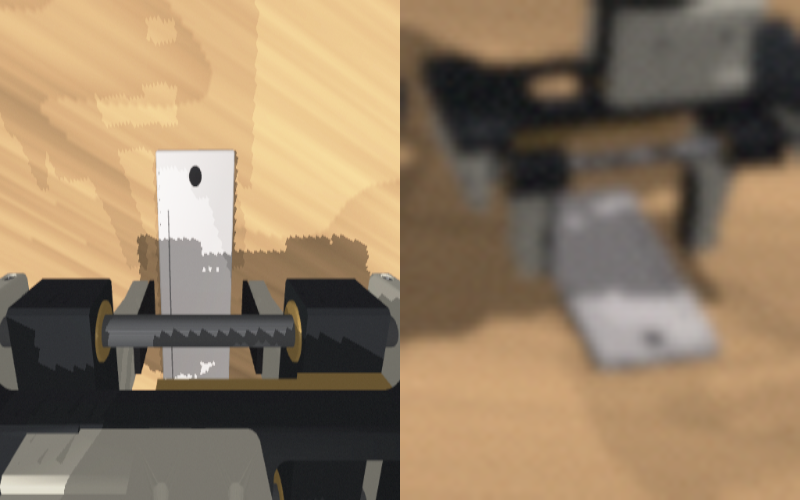

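Both views show the fingers straddling the slate with the tips still slightly above the table. I'll lower further until they touch.

```bash
python3 - <<'E'
from h import *
b,d,K,W=snap('scene'); P=cloud(d,K,W)
for u in (299,301,325,327): print(u,[(round(float(P[v,u,2]),3)) for v in range(196,214)])
E
for i in 1 2 3 ; do python3 -m jog '[[0,0,0,0,0,0.0015,0.82],[0,0,0,0,0,0.0015,0.82]]'|egrep 'pos|force'; done
```

```text
299 [0.062, 0.055, 0.051, 0.047, 0.046, 0.042, 0.034, 0.033, 0.029, 0.022, -0.0, 0.001, -0.002, 0.002, -0.0, -0.001, -0.001, 0.002]
301 [0.061, 0.054, 0.051, 0.045, 0.04, 0.038, 0.035, 0.03, 0.027, 0.023, 0.015, -0.0, 0.001, 0.001, -0.001, -0.0, -0.002, -0.001]
325 [0.048, 0.042, 0.04, 0.037, 0.033, 0.027, 0.023, -0.002, -0.002, 0.0, -0.003, -0.0, -0.0, -0.001, -0.001, -0.0, -0.002, 0.006]
327 [0.049, 0.041, 0.038, 0.033, 0.029, -0.002, -0.0, -0.001, -0.003, -0.001, -0.001, -0.001, -0.002, -0.003, -0.0, 0.001, -0.001, -0.002]
tool_pos: [0.4709, 0.1271, -0.0223]
ft_force: [0.5, 0.3, -0.2]
tool_pos: [0.4709, 0.1271, -0.024]
ft_force: [-0.2, -0.5, -0.4]
tool_pos: [0.4708, 0.127, -0.0256]
ft_force: [0.4, 0.3, 0.4]
```

```bash
for i in 1 2 3 4 5; do python3 -m jog '[[0,0,0,0,0,0.0025,0.82],[0,0,0,0,0,0.0025,0.82]]'|egrep 'pos|force'; done
python3 - <<'E'
from h import *
b,d,K,W=snap('scene'); P=cloud(d,K,W)
for u in (299,301,325,327): print(u,[(round(float(P[v,u,2]),3)) for v in range(196,214)])
E
```

```text
tool_pos: [0.4706, 0.1269, -0.0283]
ft_force: [0.5, 0.4, -1.3]
tool_pos: [0.4704, 0.1267, -0.0311]
ft_force: [-0.5, 0.5, -0.1]
tool_pos: [0.4702, 0.1266, -0.0338]
ft_force: [-1.7, 0.2, 0.2]
tool_pos: [0.47, 0.1265, -0.0365]
ft_force: [0.4, -0.1, -0.7]
tool_pos: [0.4704, 0.1267, -0.0377]
ft_force: [-5.3, -1.6, 19.9]
299 [0.081, 0.079, 0.073, 0.045, 0.043, 0.039, 0.035, 0.032, 0.027, 0.022, 0.019, 0.015, 0.01, 0.004, -0.003, 0.001, -0.003, -0.001]
301 [0.079, 0.076, 0.071, 0.046, 0.043, 0.042, 0.034, 0.029, 0.026, 0.021, 0.015, 0.013, 0.007, 0.003, 0.001, 0.0, -0.0, 0.0]
325 [0.048, 0.044, 0.038, 0.033, 0.029, 0.025, 0.022, 0.017, 0.012, 0.011, 0.003, -0.0, -0.003, -0.001, -0.003, -0.0, -0.002, 0.006]
327 [0.045, 0.039, 0.039, 0.033, 0.029, 0.023, -0.003, -0.001, -0.001, -0.0, 0.001, -0.002, -0.001, -0.002, -0.004, -0.003, 0.0, -0.002]
```

Contact came at TCP z ≈ -0.037, so at this opening the tips are about 37 mm behind the nominal TCP. I'll raise 4–5 mm and grip.

```bash
python3 -m jog '[[0,0,0,0.001,0.001,-0.005,0.82],[0,0,0,0.001,0.001,-0.005,0.82],[0,0,0,0.001,0.001,-0.005,0.5],[0,0,0,0.001,0.001,-0.005,0.5],[0,0,0,0.001,0.001,-0.005,0.5],[0,0,0,0.001,0.001,-0.005,0.5],[0,0,0,0.001,0.001,-0.005,0.5]]' 30
```

```text
time_s: 11.3
tool_pos: [0.4696, 0.1253, -0.0328]
orientation: [2.573, -1.794, -0.002]
ft_force: [-0.7, -0.8, -0.6]
finger_gap: 0.0611
```

```bash
python3 -m jog '[[0,0,0,0,0,-0.03,0.5],[0,0,0,0,0,-0.09,0.5],[0,0,0,0,0,-0.13,0.5],[0,0,0,0,0,-0.13,0.5]]'
python3 - <<'E'
from h import *
s=manip.sense(); R0=R.from_rotvec(s['orientation'])
im,d,K,W=snap('wrist'); P=R0.inv().apply((cloud(d,K,W)-s['tool_pos']).reshape(-1,3)).reshape(384,512,3)*1000
hsv=cv2.cvtColor(im,cv2.COLOR_RGB2HSV); m=(hsv[...,1]<70)&(hsv[...,2]>60)&(abs(P[...,2]+40)<25)&(abs(P[...,0])<45)&(P[...,1]<-15)
q=P[m]; print(len(q),np.median(q,0)); A=np.c_[q[:,:2],np.ones(len(q))]; co=np.linalg.lstsq(A,q[:,2],rcond=None)[0]
g=abs(A@co-q[:,2])<3; co=np.linalg.lstsq(A[g],q[g,2],rcond=None)[0]; print('plane',co,'rect',cv2.minAreaRect(q[g][:,:2].astype(np.float32)), q[g].min(0),q[g].max(0),s['finger_gap'])
E
```

```text
time_s: 11.8
tool_pos: [0.4721, 0.127, 0.1004]
orientation: [-2.576, 1.795, -0.002]
ft_force: [0.8, -0.9, -0.7]
finger_gap: 0.0611
9697 [ -0.6257878  -44.93801196 -39.3554125 ]
plane [ 2.24384557e-03  3.61139995e-03 -3.91919824e+01] rect ((-0.47011566162109375, -43.29035949707031), (62.21260070800781, 56.5670280456543), 0.0060857138596475124) [-31.57502935 -71.57696837 -41.55726443] [ 30.6379993  -15.00889248 -37.00192743] 0.06114357665701339
```

```bash
python3 -c "
from h import *
print(w([95.5,64.5,-5.8]),w([95.5,64.5,84]))
rel(w([95.5,64.5,84]),RA)"
```

```text
[ 0.57628922 -0.19492146  0.05999726] [ 0.5427386  -0.19247532  0.14325837]
t 11.85 tcp [0.4707 0.1262 0.0983] row turn [0.1209 0.0258 0.1339] shift [ 0.324   0.0426 -0.0447] gap 0.0612
```

```bash
python3 -m jog '[[0,0,0,0,0,-0.05,0.5],[0.05,0.01,0.05,0.06,0.01,-0.06,0.5],[0.121,0.026,0.134,0.12,0.02,-0.06,0.5],[0.121,0.026,0.134,0.18,0.03,-0.055,0.5],[0.121,0.026,0.134,0.24,0.035,-0.05,0.5],[0.121,0.026,0.134,0.29,0.04,-0.045,0.5],[0.121,0.026,0.134,0.324,0.043,-0.045,0.5],[0.121,0.026,0.134,0.324,0.043,-0.045,0.5],[0.121,0.026,0.134,0.324,0.043,-0.045,0.5]]'
python3 - <<'E'
from h import *
rel(w([95.5,64.5,-5.8]),RA)
s=manip.sense(); R0=R.from_rotvec(s['orientation'])
im,d,K,W=snap('wrist'); C=cloud(d,K,W); P=R0.inv().apply((C-s['tool_pos']).reshape(-1,3)).reshape(384,512,3)*1000; Q=torest(C)
hsv=cv2.cvtColor(im,cv2.COLOR_RGB2HSV); m=(hsv[...,1]<70)&(hsv[...,2]>60)&(abs(P[...,2]+40)<15)&(abs(P[...,0])<45)&(P[...,1]<-15)
q=P[m]; print('held',len(q),np.median(q,0),q.min(0),q.max(0)); q=Q[m]; print('held in rest',q.min(0),q.max(0))
save('w4',im)
E
```

```text
time_s: 12.98
tool_pos: [0.5412, -0.1927, 0.1418]
orientation: [-1.942, 2.092, -0.405]
ft_force: [-0.1, 0.8, -0.3]
finger_gap: 0.0609
t 12.97 tcp [ 0.5412 -0.1927  0.1418] row turn [ 0.0008 -0.0003 -0.0004] shift [-0.0005 -0.0022  0.089 ] gap 0.0609
held 9607 [ -0.41675243 -44.65362461 -39.71174345] [-31.46542252 -71.47457466 -42.03753223] [ 30.92247138 -15.00047647 -36.85268642]
held in rest [108.61539758  33.17959712 119.99346303] [165.11599581  95.60834879 125.13565345]
```

View pics/w4.png

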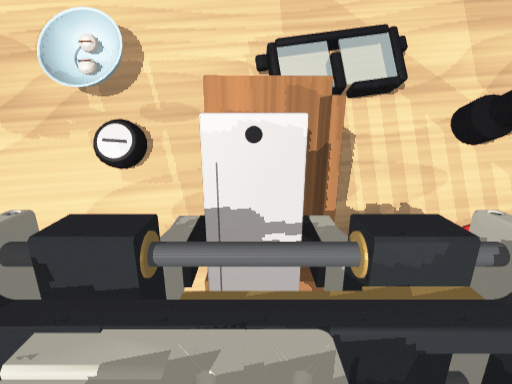

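The slate is held square over the rest, with its eyelet end at (254,134). I'll lower it along the bed normal.

```bash
python3 -m jog '[[0,0,0,0,-0.002,0.03,0.5],[0,0,0,0,-0.002,0.06,0.5],[0,0,0,0,-0.002,0.08,0.5],[0,0,0,0,-0.002,0.086,0.5],[0,0,0,0,-0.002,0.086,0.5]]'
for i in 1 2 3; do python3 -m jog '[[0,0,0,0,0,0.0015,0.5],[0,0,0,0,0,0.0015,0.5]]'|egrep 'force';python3 -c "
from h import *
print(torest(manip.sense()['tool_pos']))"; done
```

```text
time_s: 13.65
tool_pos: [0.5749, -0.1941, 0.0631]
orientation: [-1.945, 2.09, -0.404]
ft_force: [-0.2, -0.6, 0.2]
finger_gap: 0.061
ft_force: [-0.1, 0.3, -0.5]
[95.87904131 65.39768293 -3.21502103]
ft_force: [-0.3, 0.0, 0.2]
[96.01567576 65.3339792  -4.5172422 ]
ft_force: [-0.1, -0.1, -1.3]
[95.91303627 65.29927708 -6.14313615]
```

```bash
for i in 1 2 3; do python3 -m jog '[[0,0,0,0,0,0.001,0.5],[0,0,0,0,0,0.001,0.5]]'|egrep 'force';python3 -c "
from h import *
print(torest(manip.sense()['tool_pos']))"; done
```

```text
ft_force: [0.2, 0.7, -0.9]
[95.77657609 65.26802401 -7.27724091]
ft_force: [0.3, -0.1, 0.1]
[95.79276496 65.25926044 -8.33642703]
ft_force: [-6.9, 2.6, 9.8]
[95.89307674 65.24583904 -8.57076601]
```

```bash
python3 -m jog '[[0,0,0,0,0,-0.0005,0.8],[0,0,0,0,0,-0.0005,0.8],[0,0,0,0,0,-0.0005,0.8],[0,0,0,0,0,-0.03,0.8],[0,0,0,0,0,-0.09,0.8],[0,0,0,0,0,-0.09,0.3],[0,0,0,0,0,-0.09,0],[0,0,0,0,0,-0.09,0]]'
cat > look.py <<'E'
from h import *
import sys
im,d,K,W=snap('wrist'); Q=torest(cloud(d,K,W)); hsv=cv2.cvtColor(im,cv2.COLOR_RGB2HSV); m=(hsv[...,1]<70)&(hsv[...,2]>60)
print('shade z',[round(float(np.median(Q[v-3:v+3,u-3:u+3,2])),1) for v,u in((120,250),(150,240))])
for lo,hi in((4,10),(12,18),(20,26),(28,35)):
    k=m&(Q[...,2]>lo)&(Q[...,2]<hi)&(Q[...,0]>-5)&(Q[...,0]<195)&(Q[...,1]>-3)&(Q[...,1]<125)
    k=cv2.morphologyEx(k.astype(np.uint8),cv2.MORPH_OPEN,np.ones((2,2)))>0; q=Q[k]
    if len(q)>20:
        print(lo,hi,len(q),'x',np.percentile(q[:,0],[1,99]).round(1),'y',np.percentile(q[:,1],[1,99]).round(1),'rect',[np.round(a,1) for a in cv2.minAreaRect(q[:,:2].astype(np.float32))])
if len(sys.argv)>1: save(sys.argv[1],im)
s=manip.sense(); print('t',s['time_s'],'tcp rest',torest(s['tool_pos']),'gap',s['finger_gap'])
E
python3 look.py w5
```

```text
time_s: 16.15
tool_pos: [0.5436, -0.1918, 0.1397]
orientation: [-1.945, 2.09, -0.404]
ft_force: [0.4, -0.1, -0.4]
finger_gap: 0.0458
shade z [31.0, 30.9]
12 18 77 x [154.1 159.4] y [17.5 31.9] rect [array([156.7,  24.9]), array([15. ,  5.2]), np.float64(88.9)]
20 26 1492 x [ 43.6 153.4] y [11.8 42.5] rect [array([108.3,  25.2]), array([135.1,  48.3]), np.float64(14.5)]
28 35 8395 x [ 42.4 165.9] y [33.3 94.8] rect [array([102.8,  63.9]), array([ 65.5, 129.7]), np.float64(88.7)]
t 16.2 tcp rest [94.91815723 65.25626168 80.30331538] gap 0.04198973364506842
```

View pics/w5.png

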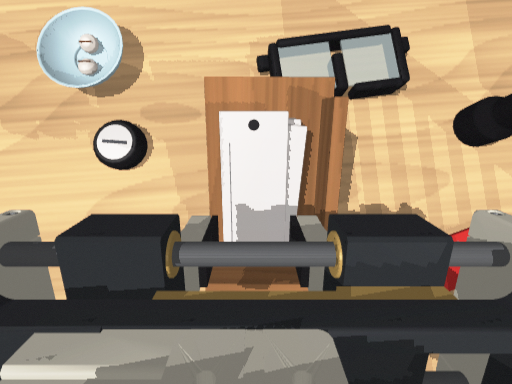

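Slate4 now lies flat on the stack: top at z = 31 mm, x centre about 96, y from 33 to 95. Next I'll tap down-slope with shut fingers, probing the bed first beyond the high ends.

```bash
python3 -m jog '[[0,0,0,0.004,-0.05,0,0],[0,0,0,0.008,-0.099,0,0],[0,0,0,0.008,-0.099,0,0],[0,0,0,0.008,-0.099,0.03,0],[0,0,0,0.008,-0.099,0.06,0],[0,0,0,0.008,-0.099,0.072,0],[0,0,0,0.008,-0.099,0.072,0]]' 20
for i in 1 2 3 4; do python3 -m jog '[[0,0,0,0,0,0.002,0],[0,0,0,0,0,0.002,0]]'|egrep 'force|gap';python3 -c "
from h import *
print(torest(manip.sense()['tool_pos']))"; done
```

```text
time_s: 17.08
tool_pos: [0.6606, -0.2083, 0.108]
orientation: [-1.947, 2.092, -0.401]
ft_force: [-0.1, 0.4, 0.3]
finger_gap: 0.0003
ft_force: [-0.3, 0.1, 0.2]
finger_gap: 0.0005
[192.80416702  57.26077814   5.55481371]
ft_force: [-1.0, 0.0, -0.2]
finger_gap: 0.0003
[193.04387097  57.26104478   3.93352624]
ft_force: [0.2, -0.3, -0.5]
finger_gap: 0.0004
[192.93018963  57.27745631   1.81672788]
ft_force: [-0.5, -1.0, 0.7]
finger_gap: 0.0008
[192.74688142  57.26473692  -0.41988842]
```

```bash
for i in 1 2 3; do python3 -m jog '[[0,0,0,0,0,0.0015,0],[0,0,0,0,0,0.0015,0]]'|egrep 'force';python3 -c "
from h import *
print(torest(manip.sense()['tool_pos']))"; done
```

```text
ft_force: [-0.2, 0.0, -0.3]
[192.55606055  57.27072764  -2.12438852]
ft_force: [-0.2, 0.0, 0.0]
[192.38528322  57.24972625  -3.77411653]
ft_force: [-0.4, -0.4, 0.1]
[192.26273382  57.25699276  -5.41199912]
```

```bash
for i in 1 2 3 4 5 6; do python3 -m jog '[[0,0,0,0,0,0.002,0],[0,0,0,0,0,0.002,0]]'|egrep 'force';python3 -c "
from h import *
print(torest(manip.sense()['tool_pos']))"; done
```

```text
ft_force: [0.0, -0.0, 0.8]
[192.06980379  57.25673012  -7.63759523]
ft_force: [0.3, -0.2, 0.3]
[191.86305874  57.26228664  -9.82031221]
ft_force: [-0.2, 0.3, -0.1]
[191.68589773  57.2742705  -12.04346924]
ft_force: [1.0, -0.9, -0.0]
[191.52853181  57.28551635 -14.22583911]
ft_force: [-0.8, 0.2, 0.3]
[191.35101158  57.2839398  -16.41683898]
ft_force: [-0.4, -0.6, 1.0]
[191.13933714  57.25064009 -18.63267061]
```

Run:
```python
from h import *
s=manip.sense(); R0=R.from_rotvec(s['orientation'])
b,d,K,W=snap('scene'); C=cloud(d,K,W)
P=R0.inv().apply((C-s['tool_pos']).reshape(-1,3))*1000
Q=torest(C).reshape(-1,3)
k=(abs(P[:,0])<120)&(abs(P[:,1])<60)&(P[:,2]>-200)&(P[:,2]<20)&(Q[:,2]>3)&(Q[:,0]>170)
p=P[k]
for z in range(-160,0,8):
    q=p[(p[:,2]>=z)&(p[:,2]<z+8)]
    if len(q): print(z,len(q),'x',q[:,0].min().round(),q[:,0].max().round(),'y',q[:,1].min().round(),np.median(q[:,1]).round())
```

```text
-160 84 x -51.0 15.0 y -29.0 -23.0
-152 228 x -97.0 95.0 y -42.0 -23.0
-144 204 x -97.0 93.0 y -44.0 -26.0
-136 129 x -96.0 93.0 y -43.0 -24.0
-128 175 x -95.0 89.0 y -43.0 -33.0
-120 175 x -89.0 87.0 y -42.0 -33.0
-112 86 x -89.0 88.0 y -43.0 -35.0
-104 39 x -88.0 82.0 y -29.0 -12.0
-96 44 x -23.0 22.0 y -15.0 -11.0
-88 44 x -22.0 22.0 y -17.0 -10.0
-80 42 x -19.0 18.0 y -14.0 -10.0
-72 36 x -19.0 17.0 y -16.0 -11.0
-64 48 x -17.0 71.0 y -13.0 -9.0
-56 51 x -30.0 69.0 y -14.0 -9.0
-48 41 x -16.0 68.0 y -16.0 -8.0
-40 19 x -15.0 68.0 y -12.0 12.0
-32 11 x 58.0 67.0 y 9.0 12.0
-24 3 x 59.0 68.0 y 12.0 13.0
```

Depth shows the physical fingertips sit about 37 mm behind the reported TCP at every opening, with the body 66 mm above the tips and a flat side face about 10 mm off the axis. I'll use that 37 mm offset from here on.

```bash
python3 -m jog '[[0,0,0,0,-0.001,0.01,0],[0,0,0,0,-0.001,0.0175,0],[0,0,0,0,-0.001,0.0175,0]]'|egrep 'force'
python3 -m jog '[[0,0,0,0,0.01,0.0005,0],[0,0,0,0,0.016,0.0005,0],[0,0,0,0,0.022,0.0005,0],[0,0,0,0,0.026,0.0005,0],[0,0,0,0,0.03,0.0005,0]]'|egrep 'force'; python3 -c "
from h import *
print(torest(manip.sense()['tool_pos']),manip.sense()['time_s'])"
```

```text
ft_force: [0.2, -0.0, 0.3]
ft_force: [1.8, -0.3, 1.5]
[161.50799178  57.22358235 -37.03007529] 21.375
```

```bash
python3 -m jog '[[0,0,0,0,0.002,-0.0003,0],[0,0,0,0,0.004,-0.0003,0],[0,0,0,0,0.006,-0.0003,0],[0,0,0,0,0.008,-0.0003,0],[0,0,0,0,0.009,-0.0003,0]]'|egrep 'force'; for i in 1 2; do python3 -m jog '[[0,0,0,0,0.001,0,0],[0,0,0,0,0.0015,0,0]]'|egrep 'force';python3 -c "
from h import *
print(torest(manip.sense()['tool_pos']),manip.sense()['time_s'])"; done
```

```text
ft_force: [3.7, 0.8, -1.0]
ft_force: [5.5, 1.1, 1.0]
[153.19023937  57.55687954 -36.30156129] 22.25
ft_force: [6.4, 2.1, 1.1]
[153.23078216  57.79778072 -35.97746828] 22.5
```

```bash
for i in 1 2; do python3 -m jog '[[0,0,0,0,0.003,-0.0005,0],[0,0,0,0,0.004,-0.0005,0],[0,0,0,0,0.004,-0.0005,0]]'|egrep 'force';python3 -c "
from h import *
print(torest(manip.sense()['tool_pos']),manip.sense()['time_s'])"; done
python3 -m jog '[[0,0,0,0,-0.01,0,0],[0,0,0,0,-0.03,0,0],[0,0,0,0,-0.03,-0.08,0],[0,0,0,0,-0.03,-0.08,0]]'|egrep 'force'; python3 look.py w6
```

```text
ft_force: [8.2, 2.6, 2.6]
[153.22377592  58.3489547  -34.58735076] 22.875
ft_force: [8.9, 0.9, 2.3]
[153.49077026  58.80469115 -33.10820608] 23.25
ft_force: [0.6, 0.3, -0.4]
shade z [-132.9, -117.0]
28 35 45 x [ 95.9 204.1] y [52.4 64.4] rect [array([150. ,  57.8]), array([ 12.1, 108.2]), np.float64(89.4)]
t 23.8 tcp rest [183.76435571  58.50840806  50.69709991] gap 0.0005665095240806663
```

View pics/w6.png

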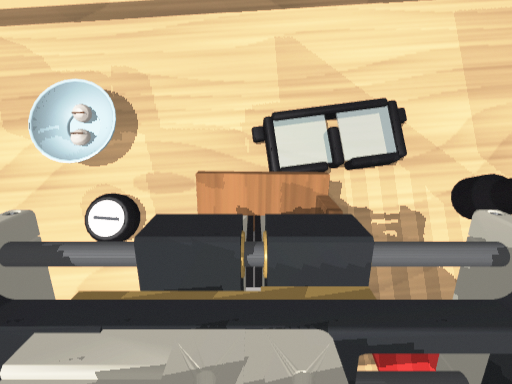

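The wrist view shows no slates: the shut fingers hide the stack. I'll turn the tool for the sideways tap; that puts the camera above the stack.

```bash
cat >> h.py <<'E'
RB=RR*R.from_matrix(np.array([[-1,0,0],[0,1,0],[0,0,-1.]]).T)
E
python3 -c "
from h import *
print(manip.sense()['q']); rel(w([80,128,50]),RB)"
```

```text
[-0.00470164  0.15943808 -0.46594975  0.04947127 -0.54991552  1.47014861]
t 23.8 tcp [ 0.6364 -0.2053  0.1454] row turn [-0.0031  0.0033  0.5014] shift [-0.0699  0.1035 -0.0006] gap 0.0006
```

```bash
python3 -m jog '[[0,0,0.06,0,0,-0.03,0],[0,0,0.12,-0.02,0.02,-0.03,0],[0,0,0.18,-0.03,0.04,-0.03,0],[0,0,0.24,-0.04,0.06,-0.03,0],[0,0,0.3,-0.05,0.08,-0.03,0],[0,0,0.36,-0.06,0.1,-0.03,0],[0,0,0.42,-0.07,0.103,-0.02,0],[-0.003,0.003,0.48,-0.07,0.103,-0.01,0],[-0.003,0.003,0.5,-0.07,0.103,-0.001,0],[-0.003,0.003,0.5,-0.07,0.103,-0.001,0]]'; python3 look.py w7; python3 -c "
from h import *
rel(w([80,128,-35]),RB)"
```

```text
time_s: 25.05
tool_pos: [0.5446, -0.1294, 0.1049]
orientation: [0.094, 2.759, -0.021]
ft_force: [-0.4, 0.4, -0.4]
finger_gap: 0.0003
shade z [30.8, 31.3]
20 26 3107 x [  0.4 136.4] y [24.  38.1] rect [array([68.1, 39.4]), array([ 30.3, 139.5]), np.float64(89.2)]
28 35 14233 x [  0.7 137.4] y [ 37.8 104. ] rect [array([72.1, 71.8]), array([148.5,  68.7]), np.float64(1.4)]
t 25.1 tcp rest [ 79.1161683  127.58503981  49.90010934] gap 0.00035199381557713213
t 25.1 tcp [ 0.5449 -0.1294  0.1055] row turn [-0.0001 -0.0005  0.0019] shift [-0.001   0.0004  0.0849] gap 0.0004
```

View pics/w7.png

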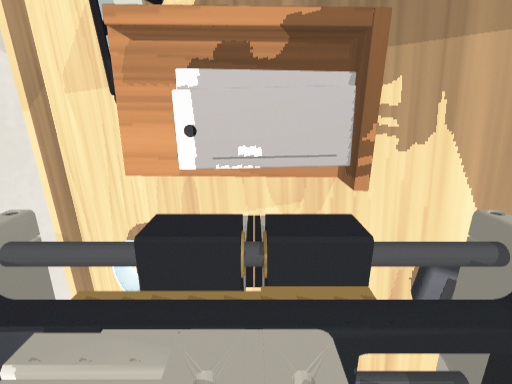

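The stack's low ends now rest along the ledge, at the right edge in this view near columns 352–358. The top slate spans y = 38 to 102 mm. Now the tap across towards the cheek.

```bash
python3 -m jog '[[0,0,0.002,0.009,0,0.04,0],[0,0,0.002,0.009,0,0.08,0],[0,0,0.002,0.009,0,0.0865,0],[0,0,0.002,0.009,0,0.0865,0]]'|egrep force
python3 -m jog '[[0,0,0,0,-0.008,0,0],[0,0,0,0,-0.014,0,0],[0,0,0,0,-0.018,0,0],[0,0,0,0,-0.022,0,0],[0,0,0,0,-0.026,0,0],[0,0,0,0,-0.03,0,0],[0,0,0,0,-0.034,0,0],[0,0,0,0,-0.038,0,0]]'|egrep force; python3 -c "
from h import *
print(torest(manip.sense()['tool_pos']),manip.sense()['time_s'])"
```

```text
ft_force: [-1.3, -0.1, -0.4]
ft_force: [-0.0, 5.2, 3.5]
[ 70.42022971  88.53213125 -35.93404527] 26.6
```

```bash
python3 -m jog '[[0,0,0,0,-0.003,0,0],[0,0,0,0,-0.006,0,0],[0,0,0,0,-0.009,0,0],[0,0,0,0,-0.012,0,0]]'|egrep force; for i in 1 2 3; do python3 -m jog '[[0,0,0,0,-0.002,0.0003,0],[0,0,0,0,-0.003,0.0003,0],[0,0,0,0,-0.003,0.0003,0]]'|egrep force; python3 -c "
from h import *
print(torest(manip.sense()['tool_pos']),manip.sense()['time_s'])"; done
```

```text
ft_force: [-5.9, 13.2, 12.0]
ft_force: [-7.2, 14.2, 14.3]
[ 70.49783349  75.80923661 -37.24508356] 27.475
ft_force: [-8.9, 19.0, 16.3]
[ 70.63383678  74.33599168 -37.24851769] 27.85
ft_force: [-10.5, 19.9, 16.8]
[ 70.77850603  73.11185469 -37.24439129] 28.225
```

```bash
for i in 1 2; do python3 -m jog '[[0,0,0,0,-0.001,-0.002,0],[0,0,0,0,-0.004,-0.001,0],[0,0,0,0,-0.004,-0.001,0]]'|egrep force; python3 -c "
from h import *
print(torest(manip.sense()['tool_pos']),manip.sense()['time_s'])"; done
python3 -m jog '[[0,0,0,0,0.01,0,0],[0,0,0,0,0.055,0,0],[0,0,0,0,0.055,-0.08,0],[0,0,0,0,0.055,-0.08,0],[0,0,0,0,0.055,-0.08,0]]'|egrep force; python3 look.py w8
```

```text
ft_force: [-4.6, 28.8, 9.3]
[ 70.32377983  72.09518763 -37.0540355 ] 28.6
ft_force: [-5.8, 37.6, 10.7]
[ 70.12910988  72.06434695 -36.84964932] 28.975
ft_force: [1.2, 0.6, -0.4]
shade z [15.1, -1.0]
28 35 17299 x [ -0.4 136.4] y [ 0.7 61.8] rect [array([72.9, 31.2]), array([ 63.2, 149.7]), np.float64(89.8)]
t 29.65 tcp rest [ 68.4412763  126.959002    43.47413728] gap 0.0003425658657815529
```

Run:
```python
from h import *
im=cv2.imread('pics/w8.png'); cv2.imwrite('pics/w8c.png',cv2.resize(im[0:200,90:400],(790,510),interpolation=cv2.INTER_CUBIC))
```

```text
(no output)
```

View pics/w8c.png

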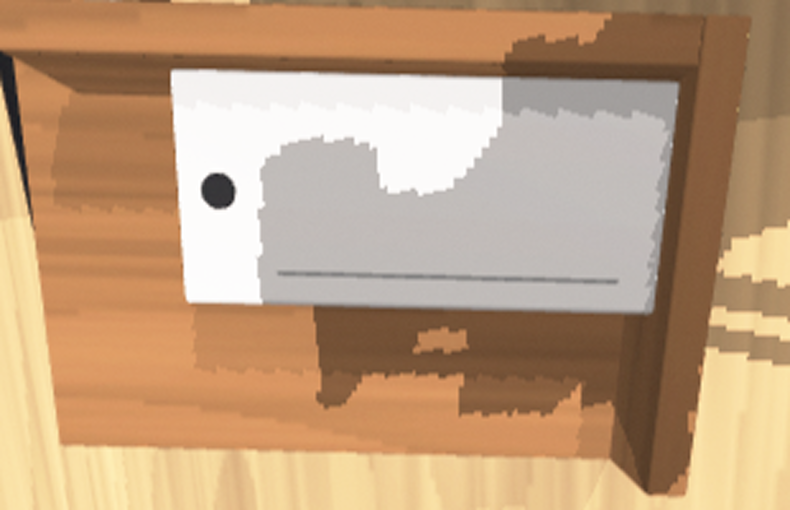

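From above, the top slate's edges run parallel to the cheek and ledge and nothing sticks out. This view could hide a few mm of overhang in the lower slates at the high end. There is time to spare, so I'll tap down-slope again on the aligned stack.

```bash
python3 -c "
from h import *
rel(w([185,38,45]),RA)"
python3 -m jog '[[0,0,-0.06,0,0,-0.03,0],[0,0,-0.12,-0.02,-0.02,-0.03,0],[0,0,-0.18,-0.05,-0.04,-0.03,0],[0,0,-0.24,-0.08,-0.06,-0.03,0],[0,0,-0.3,-0.11,-0.08,-0.02,0],[0,0,-0.36,-0.117,-0.089,-0.01,0],[0,0,-0.42,-0.117,-0.089,0,0],[0,0,-0.48,-0.117,-0.089,0,0],[0,0,-0.5,-0.117,-0.089,0,0],[0,0,-0.5,-0.117,-0.089,0,0]]'|egrep force
python3 -c "
from h import *
rel(w([180,38,-35.5]),RA);print(torest(manip.sense()['tool_pos']))"
```

```text
t 29.65 tcp [ 0.5374 -0.1295  0.0955] row turn [-0.0019  0.0013 -0.4935] shift [-0.1147 -0.0913 -0.0007] gap 0.0003
ft_force: [-0.2, -0.2, -0.4]
t 30.9 tcp [ 0.6394 -0.2251  0.1383] row turn [-0.0007 -0.0007  0.0058] shift [0.0007 0.0054 0.0779] gap 0.0007
[185.20530895  39.01152617  42.36345214]
```

```bash
python3 -m jog '[[0,0,0.006,0,0,0.03,0],[0,0,0.006,0,0,0.06,0],[0,0,0.006,0,0,0.078,0],[0,0,0.006,0,0.005,0.078,0],[0,0,0.006,0,0.005,0.078,0]]'|egrep force
python3 -m jog '[[0,0,0,0,0.006,0,0],[0,0,0,0,0.012,0,0],[0,0,0,0,0.018,0,0],[0,0,0,0,0.022,0,0],[0,0,0,0,0.024,0,0]]'|egrep force
for i in 1 2 3; do python3 -m jog '[[0,0,0,0,0.002,0,0],[0,0,0,0,0.003,0,0],[0,0,0,0,0.004,0,0]]'|egrep force; python3 -c "
from h import *
print(torest(manip.sense()['tool_pos']),manip.sense()['time_s'])"; done
```

```text
ft_force: [0.8, 0.1, 0.1]
ft_force: [0.5, 0.6, -0.9]
ft_force: [1.7, -0.3, -0.4]
[152.25181745  38.52571198 -35.84862358] 32.525
ft_force: [7.7, 0.4, 2.7]
[151.520865    38.66225331 -35.1398195 ] 32.9
ft_force: [9.0, -0.8, 2.6]
[151.9570413   38.82839494 -34.18879318] 33.275
```

```bash
for i in 1 2; do python3 -m jog '[[0,0,0,0,0.004,0.001,0],[0,0,0,0,0.008,0.001,0],[0,0,0,0,0.012,0.001,0],[0,0,0,0,0.012,0.001,0]]'|egrep 'force|orient'; python3 -c "
from h import *
print(torest(manip.sense()['tool_pos']),manip.sense()['time_s'])
rel(w([151,38,-35]),RA)"; done
```

```text
orientation: [-1.928, 2.066, -0.443]
ft_force: [19.3, -1.7, 8.0]
[153.04435914  39.32273318 -32.36409865] 33.775
t 33.77 tcp [ 0.6376 -0.2246  0.0569] row turn [-0.011  -0.0008  0.0013] shift [0.0013 0.0021 0.0026] gap 0.0002
orientation: [-1.921, 2.05, -0.463]
ft_force: [19.7, -3.6, 8.3]
[154.32646354  39.86721174 -30.57877733] 34.275
t 34.27 tcp [ 0.6382 -0.2241  0.0591] row turn [-0.0175 -0.0008  0.0026] shift [0.0018 0.0036 0.0042] gap 0.0007
```

```bash
python3 -m jog '[[0,0,0,0,-0.01,0,0],[0.017,0,0,0,-0.03,0,0],[0.017,0,0,0,-0.03,-0.04,0],[0.017,0,0,0,-0.03,-0.1,0.3],[0.017,0,0,0,0,-0.14,0.9],[0.017,0,0,0,0.02,-0.14,0.9],[0.017,0,0,0,0.02,-0.14,0.9]]'; python3 look.py w9
python3 - <<'E'
from h import *
im,d,K,W=snap('wrist'); Q=torest(cloud(d,K,W))
hsv=cv2.cvtColor(im,cv2.COLOR_RGB2HSV); m=(hsv[...,1]<70)&(hsv[...,2]>60)&(Q[...,0]>100)&(Q[...,0]<160)&(Q[...,1]>-5)&(Q[...,1]<80)&(Q[...,2]>1.5)&(Q[...,2]<36)
q=Q[m]
for z in range(2,36,3):
    k=q[(q[:,2]>=z)&(q[:,2]<z+3)]
    if len(k)>5: print(z,len(k),'x max',np.percentile(k[:,0],[50,98]).round(1),'y',np.percentile(k[:,1],[2,98]).round(1))
E
```

```text
time_s: 35.15
tool_pos: [0.558, -0.2183, 0.1762]
orientation: [-1.891, 2.019, -0.509]
ft_force: [0.1, -0.6, 0.9]
finger_gap: 0.0352
shade z [-1.5, -0.8]
28 35 4760 x [  9.2 142.1] y [-0.1 59.7] rect [array([91.3, 29.5]), array([ 60.7, 166.8]), np.float64(89.7)]
t 35.2 tcp rest [125.18643936  39.88719964 108.01413639] gap 0.0388104996776894
2 11 x max [139.4 139.5] y [25.8 55.5]
5 18 x max [139.5 139.6] y [33.7 59.6]
8 6 x max [139.2 139.8] y [ 3.4 45. ]
11 37 x max [139.3 139.4] y [ 2.  58.7]
14 12 x max [139.5 139.5] y [26.5 55.6]
17 8 x max [139.2 139.2] y [ 1.2 12.4]
20 45 x max [139.2 139.4] y [ 9.9 59.1]
26 11 x max [119.4 139.3] y [-0.8 51.4]
29 1863 x max [120.1 139.2] y [ 1.2 59.6]
32 200 x max [119.8 137.7] y [ 2.2 60.5]
```

The high-end faces of all four layers sit at x = 139.2–139.5 mm, with y from about 0 to 60 mm, so the stack is square in the corner. The gripper is clear, so I'll hand in.

```bash
python3 -c "
from plant import manip
s=manip.sense(); print(s['time_s'],s['ft_force'],abs(s['qd']).max()); print(manip.sign_off())"
```

```text
35.25 [ 0.41507643  0.19769761 -0.18638905] 0.02148109334274388
the job is handed in; nothing more can be done
None
```

I laid the loose white slate on the stack, tapped the stack down against the ledge, across against the cheek and down once more. I handed in at 35.25 s, and no verdict was reported.

- **Last checks:** The last wrist depth reading puts the high ends of all four layers at x = 139.2–139.5 mm. The top slate's sides run from about y = 0 to 60 mm, and its upper face is at z ≈ 31 mm. That is square in the corner to within 1–2 mm. The gripper was about 100 mm clear of the stack and felt no contact force.
- **Less certain:** The side alignment of the lower three slates rests on a few depth points per layer and on the flat push at up to 38 N. I didn't look at that side directly.
- **What disagreed:** The real fingertips turned out to be about 37 mm behind the reported tool point, so the first grasp closed on air above the slate. I found the offset by touching the table and reading depth, then gripped again. The bed also measured 1–2 mm lower than the stated 30 mm, which is within the camera calibration.
- **Other things:** I didn't measure the other items again at the end. The arm felt no contact apart from the table, the rest and the slates.

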